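# Take the depth of an inclined blind bore with a rod depth gauge

### The job

Check how deep the blind bore in the tilted bearing housing is: take the depth gauge from its fork stand, lower its rod gently down the bore until it bottoms out, without ramming it, and keep it pressed there a moment with the sliding stop lying flat on the housing's face, so that the stop takes up the depth. Draw the rod straight out without shifting the stop, hang the gauge upright in its fork again with the stop still at the measured depth, and leave everything else on the bench where it is.

Things in the scene. Friction and masses are not known exactly. Their poses are not given: they have to be found in the camera images.
- gauge_grip (a point): Centre of the depth gauge's handle, on its axis; z runs up the gauge to the handle's end. Loose, 0.32 kg, hangs upright in its stand at the start. From the tip up: steel rod 10 mm thick, 135 mm long, ring marks every 10 mm; collar 38 mm across, 5 mm thick; round ribbed handle 24 mm thick, 93 mm long. This point is 184 mm above the rod's tip, 49 mm above the collar's underside.
- gauge_tip (a point): Centre of the rod's lower end. Frame z runs up the rod towards the handle.
- gauge_collar (a point): Centre of the underside of the gauge's collar, 135 mm above the tip; the collar rests on the fork when the gauge hangs.
- stop_face (a point): Centre of the flat underside of the gauge's stop: a steel bridge bar 76 x 20 x 12 mm with a boss 22 mm across and 16 mm high on top (28 mm high in all), through which the rod slides. In the stand the bar lies along the fork's y axis. Axes as the gauge's. On the housing it may lie in any direction across the face.
- stop (a joint): Place of the stop on the rod, m: the rod's tip stands 10 mm plus this value below the stop's underside. Starts at 0 to 0.020, ends at 0.090; grows as the stop moves up towards the handle. A stiff slide: it moves only under about 5 N along the rod and stays where it is left.
- housing: Aluminium bearing housing fixed on a tilted angle plate. Origin at its underside's centre, z along the bore, out of its mouth: 30 degrees from vertical, leaning to the robot (-x, yawed up to 0.35 rad); y level. Barrel 84 mm across, flat end face at z = 90 mm. In the face a seat 44 mm wide, 10 mm deep; then a blind bore 26 mm wide, flat floor 58 to 70 mm below the face (unknown beforehand).
- bore_mouth (a point): Point on the bore axis in the plane of the housing's flat end face, about 136 mm above the bench; frame axes as the housing's.
- fork_seat (a point): Seat of the gauge in the fixed grey stand, level with the fork's top (152 mm above the bench). Slot 20 mm wide, open to -x, ending 10 mm beyond this point on +x, where the post stands (50 mm off). Prongs 8 mm thick reach 32 mm to -x and end in lips 3 mm high, over which the collar is lifted. y across the slot, z up. Base 10 mm thick.
- wrench: Combination wrench, 184 x 30 x 9 mm, lying between housing and stand; not to be disturbed. Origin at its underside's centre.
- pliers: Pliers, 190 x 66 x 14 mm, lying at the front left; not to be disturbed. Origin at the underside's centre.
- caliper: Caliper, 190 x 78 x 11 mm, lying at the front; not to be disturbed. Origin at the underside's centre.
- screwdriver: Screwdriver, 200 x 29 x 30 mm, lying at the front right; not to be disturbed. Origin at the underside's centre.
- bracket_c: Zinc angle bracket, 90 x 28 x 50 mm, standing at the front; not to be disturbed. Origin at the underside's centre.
- torch: Black torch, 122 x 36 x 36 mm, lying at the left; not to be disturbed. Origin at the underside's centre.
There are look-alikes about, which are no part of the job. Leave any purple look-alike of the part that bears gauge_grip alone.

How it is judged:
By the outcome, as a careful person would: the job done as asked, in the order asked, and still so for the second after the job is handed in, with the robot touching nothing.
It also fails if it takes over 61 s, if anything falls off the work surface, if the arm or the gripper's body presses on something with over 40 N, if the wrist force passes 120 N, or if a joint passes its speed limit or range.

### The arm

A 6-joint arm with a two-finger parallel gripper is mounted at the origin on a cart in front of the work surface, level with it; the furniture and walls round the work are solid. World frame = base frame: x ahead of the robot, y to its left, z up, the work surface at z = 0. Lengths are in m, angles in rad, forces in N, time in s.
With the tool pointing down it reaches from about 0.35 to 0.775 m from the base axis. Payload 7.3 kg.
Tool frame: the origin (TCP) lies midway between the tips of the shut fingers; the grasp point (between the pads) lies 19 mm behind it; z points along the fingers, y is the direction in which the jaws open and shut (so a half turn about z gives the same grasp; the last joint's range is limited). The gripper opens to 92 mm and grips with 3 to 60 N. Pads are 19 mm wide; open, the fingers measure 130 mm over their backs; the gripper's body (75 mm by 190 mm) begins 47 mm behind the grasp point.
Start: joints at [1.099, 0.342, 1.524, -0, 1.275, -0.146], TCP at [0.168, 0.497, 0.227] pointing down, gripper open.
Joint ranges: [-2.53, 2.53], [-0.77, 2.02], [0.04, 2.7], [-1, 4.14], [0.28, 2.66], [-3.11, 3.11]. Speed limits (rad/s): [2.57, 2.57, 3.14, 3.14, 3.14, 3.14].

### API

Orientations are given as [roll, pitch, yaw] about the fixed x, y, z axes, in that order (R = Rz(yaw) Ry(pitch) Rx(roll)).
In Python, from cell import status, eyes, job gives the robot as it stands.
- The arm moves only by the tool jog_arm, never from a script. Its argument "series" is a list of rows, each a list of 3 entries, a list of its own where there are three numbers: the gripper command: -1 is shut, 1 is fully open, values between are in proportion, then the shift along the tool's x, y, z in m, then the turn, a rotation vector about the tool's x, y, z in rad. In form: [[grip, [x, y, z], [ax, ay, az]], ...]. A call has 1 to 12 rows; each row is the pose to reach, as a shift and turn from the pose commanded when the call began, along the tool's axes at that moment; what a row does not reach only later rows make up. A row lasts 1/12 s, in which the tool goes at most 41.7 mm and 7.16 degrees, less where a joint would pass 70% of its speed; a pose out of reach is approached as far as the arm can. A call with a gripper value outside its range is refused whole. The fingers move at their own pace and stop on an object; "squeeze" is the grip in N (left out, the last holds). Time passes only in rows, so rows that repeat a pose let the fingers close. It gives the time, the measured TCP pose, the force and the opening at its end, in the units of the state.
- status.observe(): the state, without advancing time (a new reading comes with each control period).
- eyes.read_camera(name): name is "scene" or "top" or "wrist"; returns a dict with "img" (384x512x3 uint8, red, green, blue), "range_z" (384x512 float32, m along the optical axis (not along the pixel's ray), 0 where there is no reading), "camera_matrix" (3x3 intrinsics, pixels), "T" (4x4, takes a point from camera to world coordinates); the wrist camera has in their place "tool_from_camera" (4x4, takes a point from camera to tool coordinates, whose origin is the TCP and whose axes are the flange's). Camera axes: x right, y down, z forward; pixel columns grow to the right and rows downward; lengths in m; the calibration is good to about 2 mm. A picture is of the moment at which its call begins: read the wrist's pose just before it.
- job.hand_in(): hands the job in, once; it reports no verdict.
The state is a dict: "time": time; "qpos": joint angles; "qvel": joint speeds; "joint_efforts": joint torques, N m; "tool_pos": TCP position; "tool_rot": TCP orientation; "contact_force": force on the tool from outside, world axes, zero at the start; "torque": the same for the moment, N m; "opening": finger opening in m.
Only numpy, scipy, OpenCV 4.12 (cv2) and the standard library are available. Lean on these libraries where they do the work, as an engineer would, in place of code of your own. Each camera call takes 0.05 s, during which the arm holds its last target.

## Working session

There is one attempt and no reset: what is moved stays moved. The work goes in short steps, Python scripts to look and compute and a tool call to move; the robot and the scene stay as the last step left them, time stands still between calls to the robot, and variables do not carry over. Pictures are saved under pics/ and viewed, and the job is handed in when it is done.

Besides the shell and the picture viewer there is one more tool, called after "Emit:" as name(argument=value, ...) on one line, values as JSON. jog_arm: Moves the arm, as the interface text tells. Its arguments: {"type":"object","properties":{"series":{"type":"array","items":{"type":"array"}},"squeeze":{"type":"number"}},"required":["series"]}

```bash
mkdir -p pics; ls; cat > h.py <<'E'
import numpy as np, cv2
from cell import status, eyes, job
def cam(n):
    s=status.observe(); d=eyes.read_camera(n); return s,d
def save(n,img): cv2.imwrite('pics/'+n,cv2.cvtColor(img,cv2.COLOR_RGB2BGR))
E
python3 - <<'E'
from h import *
print(status.observe())
for n in ('scene','top','wrist'):
    s,d=cam(n); save(n+'0.png',d['img']); np.savez('/tmp/'+n+'0.npz',**d)
    print(n,d['camera_matrix'].tolist(), np.round(d.get('T',d.get('tool_from_camera')),4).tolist())
E
```

```text
pics
{'time': 0.0, 'qpos': array([ 1.09897035e+00,  3.42709179e-01,  1.52499932e+00,  2.72975148e-06,
        1.27542413e+00, -1.45993646e-01]), 'qvel': array([ 0.00021882,  0.0006361 , -0.00028869, -0.00064222, -0.00072428,
       -0.00064834]), 'joint_efforts': array([-6.57555938e-04, -4.31247926e+01, -2.44217259e+01,  7.16242706e-02,
        5.59324678e-02, -8.64664526e-05]), 'tool_pos': array([0.16783904, 0.49701877, 0.22605818]), 'tool_rot': array([-3.14006944e+00, -2.26611176e-04,  2.81575935e+00]), 'contact_force': array([0.17744123, 0.05836976, 0.10346696]), 'torque': array([-0.02962587, -0.01759586,  0.02102726]), 'opening': 0.09165566793866135}
scene [[481.1463944823002, 0.0, 253.59263110414952], [0.0, 481.1463944823002, 183.40872588523564], [0.0, 0.0, 1.0]] [[0.8968, -0.2384, 0.3728, -0.0234], [-0.4425, -0.4682, 0.7649, -0.9587], [-0.0078, -0.8509, -0.5253, 0.8167], [0.0, 0.0, 0.0, 1.0]]
top [[347.3130297343908, 0.0, 249.91426970618755], [0.0, 347.3130297343908, 192.43450141788063], [0.0, 0.0, 1.0]] [[-0.0211, -0.9872, 0.1579, 0.3107], [-0.9996, 0.0237, 0.0141, 0.0174], [-0.0177, -0.1575, -0.9874, 1.2744], [0.0, 0.0, 0.0, 1.0]]
wrist [[291.5201283969528, 0.0, 257.4480265056171], [0.0, 291.5201283969528, 192.83294594571024], [0.0, 0.0, 1.0]] [[0.001, -0.9651, -0.2619, 0.0702], [1.0, 0.0011, -0.0001, -0.0001], [0.0004, -0.2619, 0.9651, -0.1584], [0.0, 0.0, 0.0, 1.0]]
```

View pics/scene0.png

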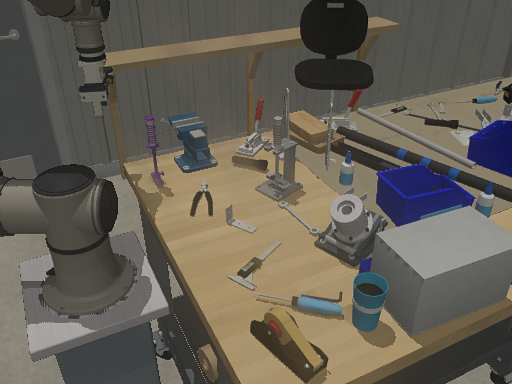

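View pics/top0.png

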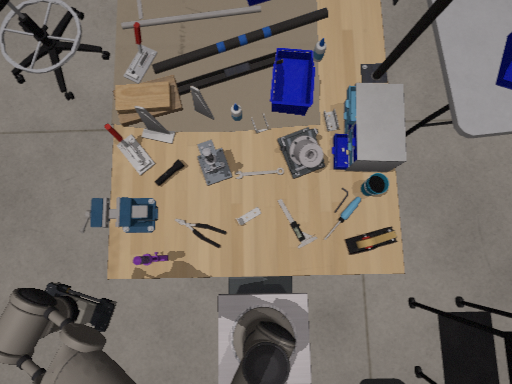

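View pics/wrist0.png

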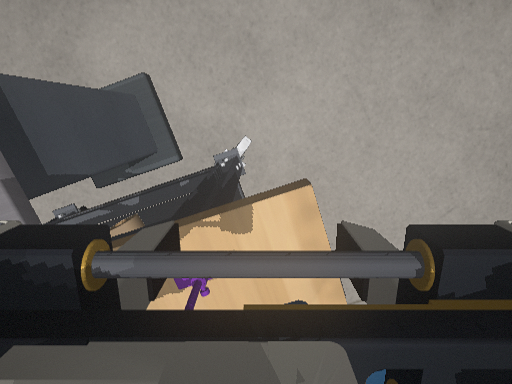

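The scene view shows the grey gauge in its stand at about (280,150), the housing at (348,215), and the purple look-alike at (153,150). In the top view the stand is at (212,160) and the housing at (307,152). Next I'll enlarge both and measure.

```bash
python3 - <<'E'
from h import *
a=np.load('/tmp/scene0.npz');b=np.load('/tmp/top0.npz')
c=cv2.resize(a['img'][75:265,225:405],None,fx=3.1,fy=3.1,interpolation=cv2.INTER_CUBIC); save('scz.png',c)
c=cv2.resize(b['img'][120:200,180:350],None,fx=4.6,fy=4.6,interpolation=cv2.INTER_CUBIC); save('topz.png',c)
for n,d in(('s',a),('t',b)):
    K=d['camera_matrix'];T=d['T'];z=d['range_z']
    v,u=np.mgrid[:384,:512]
    P=np.stack([(u-K[0,2])/K[0,0]*z,(v-K[1,2])/K[1,1]*z,z],-1)@T[:3,:3].T+T[:3,3]
    np.save('/tmp/P'+n,P)
P=np.load('/tmp/Pt.npy')
for r in range(136,190,4): print(r,[tuple(np.round(P[r,c],3)) for c in range(200,228,4)])
E
```

```text
136 [(np.float64(0.739), np.float64(0.223), np.float64(-0.004)), (np.float64(0.739), np.float64(0.207), np.float64(-0.005)), (np.float64(0.738), np.float64(0.192), np.float64(-0.005)), (np.float64(0.737), np.float64(0.176), np.float64(-0.002)), (np.float64(0.737), np.float64(0.161), np.float64(-0.003)), (np.float64(0.736), np.float64(0.145), np.float64(-0.002)), (np.float64(0.737), np.float64(0.13), np.float64(-0.004))]
140 [(np.float64(0.724), np.float64(0.223), np.float64(-0.007)), (np.float64(0.723), np.float64(0.207), np.float64(-0.005)), (np.float64(0.672), np.float64(0.17), np.float64(0.153)), (np.float64(0.72), np.float64(0.176), np.float64(0.002)), (np.float64(0.72), np.float64(0.161), np.float64(0.001)), (np.float64(0.719), np.float64(0.145), np.float64(0.001)), (np.float64(0.719), np.float64(0.13), np.float64(0.002))]
144 [(np.float64(0.659), np.float64(0.198), np.float64(0.15)), (np.float64(0.659), np.float64(0.184), np.float64(0.152)), (np.float64(0.657), np.float64(0.17), np.float64(0.154)), (np.float64(0.658), np.float64(0.157), np.float64(0.151)), (np.float64(0.704), n
[... 4036 characters left out ...]
 np.float64(0.19), np.float64(0.011)), (np.float64(0.551), np.float64(0.177), np.float64(-0.005)), (np.float64(0.55), np.float64(0.162), np.float64(-0.004)), (np.float64(0.549), np.float64(0.147), np.float64(-0.002)), (np.float64(0.549), np.float64(0.132), np.float64(-0.001))]
188 [(np.float64(0.536), np.float64(0.222), np.float64(-0.001)), (np.float64(0.535), np.float64(0.207), np.float64(-0.0)), (np.float64(0.536), np.float64(0.192), np.float64(-0.004)), (np.float64(0.535), np.float64(0.177), np.float64(-0.002)), (np.float64(0.535), np.float64(0.162), np.float64(-0.005)), (np.float64(0.535), np.float64(0.148), np.float64(-0.009)), (np.float64(0.534), np.float64(0.132), np.float64(-0.001))]
```

View pics/scz.png

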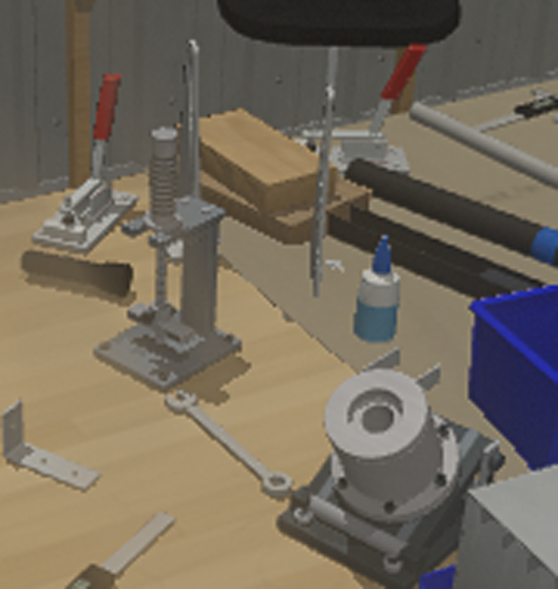

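View pics/topz.png

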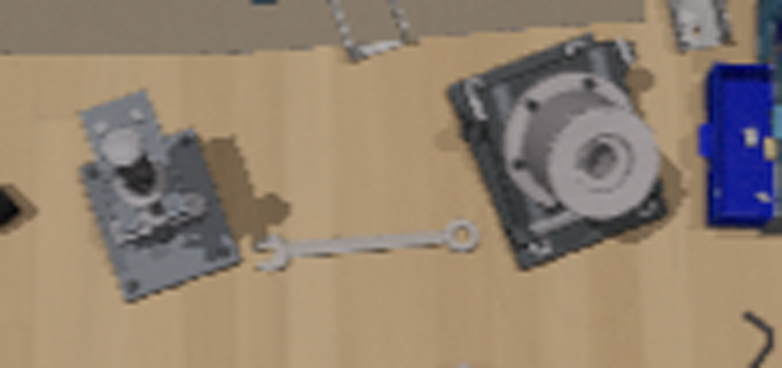

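```bash
python3 - <<'E'
from h import *
from scipy.optimize import least_squares
for n in 'st':
    P=np.load(f'/tmp/P{n}.npy').reshape(-1,3)
    # stand top surface
    m=(abs(P[:,2]-.152)<.004)&(abs(P[:,0]-.62)<.09)&(abs(P[:,1]-.165)<.08)
    q=P[m][:,:2].astype(np.float32); r=cv2.minAreaRect(q); print(n,'forktop',m.sum(),r)
    m=(abs(P[:,2]-.01)<.004)&(abs(P[:,0]-.62)<.12)&(abs(P[:,1]-.165)<.09)
    q=P[m][:,:2].astype(np.float32); print('base',m.sum(),cv2.minAreaRect(q))
    # handle
    m=(P[:,2]>.165)&(P[:,2]<.255)&(abs(P[:,0]-.6)<.05)&(abs(P[:,1]-.165)<.04)
    q=P[m]; 
    for z0 in np.arange(.16,.26,.01):
        k=abs(q[:,2]-z0)<.005; print(round(z0,3),k.sum(),q[k].mean(0).round(4) if k.any() else '')
    t=q[q[:,2]>.242]; print('top',len(t),t.mean(0), t.min(0),t.max(0))
    # housing face: z 0.1-.18
    m=(P[:,2]>.10)&(P[:,2]<.18)&(abs(P[:,0]-.63)<.12)&(abs(P[:,1]+.17)<.1)
    q=P[m]; print('house',m.sum(),q.mean(0))
    best=None;rng=np.random.default_rng(0)
    for _ in range(800):
        a=q[rng.choice(len(q),3,False)];nn=np.cross(a[1]-a[0],a[2]-a[0]);l=np.linalg.norm(nn)
        if l<1e-5:continue
        nn/=l; nn*=np.sign(nn[2]); 
        if abs(nn[2]-.866)>.06: continue
        i=abs((q-a[0])@nn)<.003
        if best is None or i.sum()>best.sum(): best=i
    f=q[best];c=f.mean(0);nn=np.linalg.svd(f-c)[2][2];nn*=np.sign(nn[2])
    print('face n',nn,'tilt',np.degrees(np.arccos(nn[2])),'yaw',np.arctan2(-nn[1],-nn[0]),len(f))
    e1=np.cross([0,0,1],nn);e1/=np.linalg.norm(e1);e2=np.cross(nn,e1)
    uv=np.stack([(f-c)@e1,(f-c)@e2],1).astype(np.float32)
    cc,R=cv2.minEnclosingCircle(uv);print('mec',c+cc[0]*e1+cc[1]*e2,R)
E
```

```text
s forktop 196 ((0.6187206506729126, 0.1685430109500885), (0.10019633919000626, 0.053103718906641006), 17.545543670654297)
base 521 ((0.6149955987930298, 0.14930576086044312), (0.12845996022224426, 0.1313842386007309), 12.878379821777344)
0.16 0 
0.17 22 [0.5988 0.1575 0.1708]
0.18 22 [0.5991 0.1568 0.1803]
0.19 26 [0.6001 0.1575 0.1902]
0.2 23 [0.5998 0.1572 0.2   ]
0.21 25 [0.5997 0.1564 0.2102]
0.22 25 [0.599  0.1561 0.2206]
0.23 27 [0.5985 0.1569 0.2304]
0.24 19 [0.599  0.1567 0.2399]
0.25 35 [0.601  0.1606 0.2482]
top 40 [0.60027915 0.15986196 0.24760576] [0.58926912 0.14926739 0.24229721] [0.61412755 0.17386698 0.25157535]
house 947 [ 0.61619236 -0.17782591  0.12868469]
face n [-0.46736282 -0.17147535  0.86727631] tilt 29.85634466871333 yaw 0.3516503339499635 475
mec [ 0.61306272 -0.17412104  0.13522485] 0.04335881397128105
t forktop 266 ((0.6212100982666016, 0.1699172407388687), (0.09869839251041412, 0.05184192582964897), 18.85464096069336)
base 450 ((0.6503796577453613, 0.15885645151138306), (0.19272708892822266, 0.14323538541793823), 11.763455390930176)
0.16 0 
0.17 4 [0.5945 0.1632 0.1708]
0.18 8 [0.5987 0.1601 0.1818]
0.19 6 [0.5972 0.1611 0.1902]
0.2 6 [0.5972 0.16   0.1983]
0.21 7 [0.5977 0.1599 0.2107]
0.22 8 [0.5961 0.1631 0.2212]
0.23 6 [0.596  0.1613 0.2316]
0.24 6 [0.6043 0.1624 0.2418]
0.25 54 [0.6046 0.1638 0.2484]
top 58 [0.60471997 0.16402027 0.24809098] [0.59368079 0.15147174 0.24400634] [0.61670188 0.17635329 0.25227767]
house 563 [ 0.62318249 -0.16675828  0.13018258]
face n [-0.4677032  -0.18794162  0.86367335] tilt 30.268436839554365 yaw 0.38209114189869037 283
mec [ 0.61531241 -0.17374071  0.13462807] 0.042068805545568466
```

```bash
cat >> h.py <<'E'
from scipy.spatial.transform import Rotation as Ro
def pose():
    s=status.observe(); return np.array(s['tool_pos']),Ro.from_euler('xyz',s['tool_rot']),s
def rel(tp,tR,p=None,R=None):
    """shift and rotvec in tool axes to reach target"""
    if p is None: p,R,_=pose()
    return R.inv().apply(tp-p), (R.inv()*tR).as_rotvec()
def toolR(z,x):
    z=np.array(z,float);z/=np.linalg.norm(z);x=np.array(x,float);x-=x@z*z;x/=np.linalg.norm(x)
    return Ro.from_matrix(np.stack([x,np.cross(z,x),z],1))
E
python3 - <<'E'
from h import *
for n in 'ts':
    P=np.load(f'/tmp/P{n}.npy')
    m=(P[...,0]>.15)&(P[...,0]<.85)&(abs(P[...,1])<.6)&(P[...,2]>.14)&(P[...,2]<.5)
    for i in range(15):
      for j in range(24):
        k=m&(abs(P[...,0]-(.175+.05*i))<.025)&(abs(P[...,1]-(-.575+.05*j))<.025)
        if k.sum()>2: print(n,round(.175+.05*i,3),round(-.575+.05*j,3),k.sum(),P[k][:,2].max().round(3))
f=np.array([np.cos(.32),np.sin(.32),0])
print(rel(np.array([.65,.178,.34]),toolR([0,0,-1],-f)))
print(rel(np.array([.168,.497,.34]),toolR([0,0,-1],-f)))
E
```

```text
t 0.175 0.375 12 0.338
t 0.175 0.425 428 0.394
t 0.175 0.475 557 0.5
t 0.175 0.525 36 0.337
t 0.175 0.575 17 0.335
t 0.225 0.475 67 0.45
t 0.225 0.525 136 0.423
t 0.225 0.575 157 0.339
t 0.275 0.375 146 0.234
t 0.575 -0.475 63 0.169
t 0.575 -0.425 109 0.169
t 0.575 -0.375 92 0.169
t 0.575 -0.325 61 0.168
t 0.575 0.125 31 0.157
t 0.575 0.175 120 0.251
t 0.625 -0.475 129 0.169
t 0.625 -0.425 231 0.169
t 0.625 -0.375 221 0.171
t 0.625 -0.325 171 0.169
t 0.625 -0.225 7 0.147
t 0.625 -0.175 89 0.157
t 0.625 -0.125 49 0.154
t 0.625 0.125 24 0.159
t 0.625 0.175 152 0.252
t 0.625 0.225 8 0.155
t 0.675 -0.475 139 0.17
t 0.675 -0.425 217 0.169
t 0.675 -0.375 226 0.169
t 0.675 -0.325 162 0.169
t 0.675 -0.175 12 0.156
t 0.675 0.175 75 0.158
t 0.675 0.225 9 0.156
t 0.725 -0.475 150 0.17
t 0.725 -0.425 219 0.169
t 0.725 -0.375 214 0.169
t 0.725 -0.325 138 0.171
t 0.725 0.375 3 0.2
t 0.725 0.475 3 0.148
t 0.725 0.525 55 0.161
t 0.775 -0.475 158 0.169
t 0.775 -0.425 213 0.171
t 0.775 -0.375 212 0.169
t 0.775 -0.325 134 0.168
t 0.775 -0.275 5 0.147
t 0.775 0.375 146 0.244
t 0.775 0.425 9 0.199
t 0.82
[... 811 characters left out ...]

s 0.725 -0.475 399 0.169
s 0.725 -0.425 349 0.168
s 0.725 -0.375 310 0.169
s 0.725 -0.325 179 0.167
s 0.725 0.375 23 0.233
s 0.725 0.475 6 0.156
s 0.725 0.525 31 0.159
s 0.775 -0.475 412 0.167
s 0.775 -0.425 323 0.168
s 0.775 -0.375 295 0.168
s 0.775 -0.325 180 0.167
s 0.775 0.175 6 0.174
s 0.775 0.375 103 0.239
s 0.775 0.425 9 0.203
s 0.825 -0.475 196 0.168
s 0.825 -0.425 306 0.167
s 0.825 -0.375 279 0.168
s 0.825 -0.325 167 0.167
s 0.825 0.175 67 0.238
s 0.825 0.225 31 0.238
(array([-0.55888164, -0.14815397, -0.11370323]), array([-1.03168388e-03, -5.13694751e-04, -6.45800982e-01]))
(array([-0.00013579, -0.00020781, -0.11378144]), array([-1.03168388e-03, -5.13694751e-04, -6.45800982e-01]))
```

Emit:
jog_arm(series=[[1,[0,0,-0.04],[0,0,0]],[1,[0,0,-0.08],[0,0,-0.1]],[1,[0,0,-0.114],[0,0,-0.2]],[1,[-0.03,-0.01,-0.114],[0,0,-0.3]],[1,[-0.07,-0.02,-0.114],[0,0,-0.4]],[1,[-0.11,-0.03,-0.114],[0,0,-0.5]],[1,[-0.15,-0.04,-0.114],[0,0,-0.6]],[1,[-0.19,-0.05,-0.114],[0,0,-0.645]],[1,[-0.23,-0.06,-0.114],[0,0,-0.645]],[1,[-0.27,-0.07,-0.114],[0,0,-0.645]],[1,[-0.31,-0.08,-0.114],[0,0,-0.645]],[1,[-0.35,-0.09,-0.114],[0,0,-0.645]]])

```text
time: 1.15
tool_pos: [0.4722, 0.2986, 0.3406]
tool_rot: [3.141, -0.0, -2.822]
contact_force: [0.1, 0.9, -1.3]
opening: 0.0917
```

```bash
python3 - <<'E'
from h import *
f=np.array([np.cos(.32),np.sin(.32),0])
print(rel(np.array([.65,.178,.34]),toolR([0,0,-1],-f)))
E
```

```text
(array([-0.1310358 , -0.17029056,  0.00049814]), array([ 0.00011869, -0.00033987, -0.00089642]))
```

Emit:
jog_arm(series=[[1,[-0.025,-0.032,0],[0,0,0]],[1,[-0.05,-0.065,0],[0,0,0]],[1,[-0.075,-0.097,0],[0,0,0]],[1,[-0.1,-0.13,0],[0,0,0]],[1,[-0.125,-0.162,0],[0,0,0]],[1,[-0.13,-0.17,0],[0,0,0]],[1,[-0.13,-0.17,0],[0,0,0]],[1,[-0.13,-0.17,0],[0,0,0]]])

```text
time: 1.82
tool_pos: [0.6473, 0.1795, 0.3398]
tool_rot: [3.141, -0.002, -2.823]
contact_force: [-1.0, 0.5, 0.3]
opening: 0.0912
```

```bash
python3 - <<'E'
from h import *
p,R,s=pose(); d=eyes.read_camera('wrist'); print(p,s['tool_rot'])
save('w1.png',d['img']); np.savez('/tmp/w1.npz',p=p,R=R.as_matrix(),**d)
E
```

```text
[0.64733334 0.17947808 0.33978472] [ 3.14071149e+00 -1.71515576e-03 -2.82319478e+00]
```

View pics/w1.png

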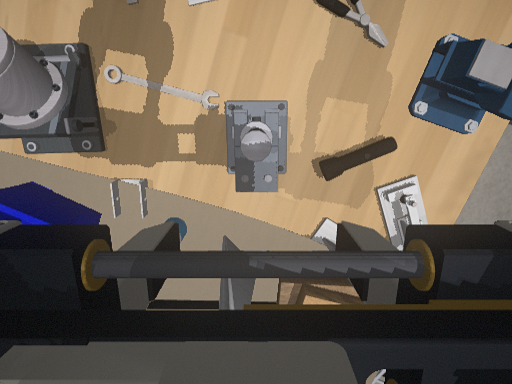

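The wrist view shows the gauge's handle at (257,140) over the stand, square to the image. The housing is at upper left.

```bash
cat >> h.py <<'E'
def wpts(d,p,R):
    K=d['camera_matrix'];z=d['range_z'];v,u=np.mgrid[:384,:512]
    P=np.stack([(u-K[0,2])/K[0,0]*z,(v-K[1,2])/K[1,1]*z,z],-1)
    X=d['tool_from_camera'];P=P@X[:3,:3].T+X[:3,3]
    return P@R.T+p
E
python3 - <<'E'
from h import *
d=np.load('/tmp/w1.npz');P=wpts(d,d['p'],d['R'])
c=cv2.resize(d['img'][80:210,190:330],None,fx=5,fy=4.6,interpolation=cv2.INTER_CUBIC); save('w1z.png',c)
Q=P.reshape(-1,3);near=(abs(Q[:,0]-.61)<.1)&(abs(Q[:,1]-.165)<.09)
t=Q[near&(Q[:,2]>.243)&(Q[:,2]<.26)]; (cx,R)=cv2.minEnclosingCircle(t[:,:2].astype(np.float32));print('top',len(t),t.mean(0),cx,R)
for z0,w in((.152,.004),(.01,.004)):
    q=Q[near&(abs(Q[:,2]-z0)<w)];print(len(q),q[:,2].mean(),cv2.minAreaRect(q[:,:2].astype(np.float32)))
print('bench',np.median(Q[(abs(Q[:,2])<.02)][:,2]))
E
```

```text
top 759 [0.60540652 0.16352183 0.24895129] (0.6056851744651794, 0.16374719142913818) 0.013447684235870838
2322 0.15245423621522444 ((0.6219906806945801, 0.16887956857681274), (0.09709770977497101, 0.05202368646860123), 18.370616912841797)
1717 0.010010250496367005 ((0.6143295168876648, 0.15111565589904785), (0.134235680103302, 0.12984195351600647), 18.156356811523438)
bench -0.0005204484717685753
```

View pics/w1z.png

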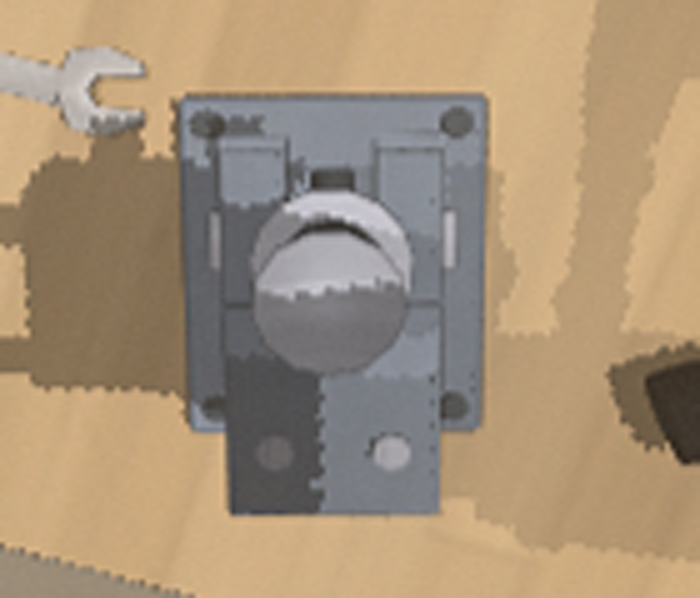

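```bash
python3 - <<'E'
from h import *
f=np.array([np.cos(.319),np.sin(.319),0])
print(rel(np.array([.606,.1637,.19]),toolR([0,0,-1],-f)))
E
```

```text
(array([ 0.04381361, -0.00309511,  0.15061703]), array([ 0.00073674, -0.00071234,  0.00080774]))
```

Emit:
jog_arm(series=[[1,[0.022,-0.002,0.02],[0,0,0]],[1,[0.044,-0.003,0.04],[0,0,0]],[1,[0.044,-0.003,0.07],[0,0,0]],[1,[0.044,-0.003,0.08],[0,0,0]],[1,[0.044,-0.003,0.08],[0,0,0]]])

```text
time: 2.28
tool_pos: [0.6046, 0.1641, 0.2591]
tool_rot: [3.14, -0.004, -2.82]
contact_force: [0.6, 0.2, -0.0]
opening: 0.0918
```

```bash
python3 - <<'E'
from h import *
f=np.array([np.cos(.319),np.sin(.319),0])
print(rel(np.array([.606,.1637,.19]),toolR([0,0,-1],-f)))
p,R,s=pose(); d=eyes.read_camera('wrist'); 
save('w2.png',d['img'])
print(rel(np.array([.606,.1637,.19]),toolR([0,0,-1],-f)))
E
```

```text
(array([-0.00152572, -0.00088371,  0.06904849]), array([ 0.00113274, -0.00419088,  0.00209647]))
(array([-3.43695241e-05, -3.66198216e-04,  7.09622309e-02]), array([ 0.00043646, -0.00087531,  0.00187263]))
```

View pics/w2.png

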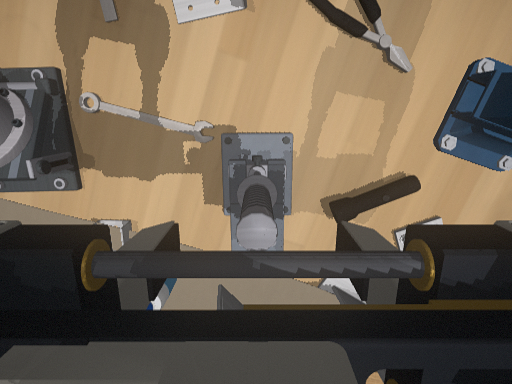

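The handle sits at column 257, centred between the fingers. I'll descend and grip.

Emit:
jog_arm(squeeze=45, series=[[1,[0,0,0.03],[0,0,0]],[1,[0,0,0.055],[0,0,0]],[1,[0,0,0.071],[0,0,0]],[1,[0,0,0.071],[0,0,0]],[1,[0,0,0.071],[0,0,0]],[-0.2,[0,0,0.071],[0,0,0]],[-0.5,[0,0,0.071],[0,0,0]],[-0.7,[0,0,0.071],[0,0,0]],[-1,[0,0,0.071],[0,0,0]],[-1,[0,0,0.071],[0,0,0]],[-1,[0,0,0.071],[0,0,0]],[-1,[0,0,0.071],[0,0,0]]])

```text
time: 3.33
tool_pos: [0.6068, 0.1628, 0.1899]
tool_rot: [3.142, 0.0, -2.822]
contact_force: [-0.6, -0.6, 0.7]
opening: 0.0499
```

```bash
python3 - <<'E'
from h import *
p,R,s=pose(); print(p,s['tool_rot'],s['contact_force'],s['torque'],s['opening'])
E
```

```text
[0.60678062 0.16283281 0.1898686 ] [ 3.14154223e+00  2.49980779e-04 -2.82246174e+00] [-0.56270975 -0.59543403  0.73332044] [ 0.01977956 -0.00281003 -0.04529549] 0.049911992565061805
```

Emit:
jog_arm(squeeze=45, series=[[-1,[0,0,0],[0,0,0]],[-1,[0,0,0],[0,0,0]],[-1,[0,0,0],[0,0,0]],[-1,[0,0,0],[0,0,0]],[-1,[0,0,0],[0,0,0]],[-1,[0,0,0],[0,0,0]],[-1,[0,0,0],[0,0,0]]])

```text
time: 3.92
tool_pos: [0.6067, 0.1631, 0.1897]
tool_rot: [3.141, -0.0, -2.822]
contact_force: [-1.0, 1.2, 0.2]
opening: 0.0235
```

```bash
python3 - <<'E'
from h import *
p,R,s=pose(); print(p,s['tool_rot'],s['contact_force'],s['torque'],s['opening'])
f=np.array([np.cos(.319),np.sin(.319),0])
print(rel(np.array([.606,.1637,.19]),toolR([0,0,-1],-f)))
E
```

```text
[0.60666659 0.1630542  0.18966408] [ 3.14121569e+00 -2.63223753e-05 -2.82225853e+00] [-0.95309612  1.24914182  0.19713382] [ 0.26939563  0.06382011 -0.02111611] 0.02352961999521925
(array([ 0.00043016,  0.00082255, -0.0003356 ]), array([ 3.76956157e-04, -2.63853506e-05,  3.34119293e-04]))
```

Emit:
jog_arm(series=[[-1,[0,0,-0.006],[0,0,0]],[-1,[0,0,-0.013],[0,0,0]],[-1,[0,0,-0.013],[0,0,0]],[-1,[0,0,-0.013],[0,0,0]],[-1,[0.02,0,-0.013],[0,0,0]],[-1,[0.045,0,-0.013],[0,0,0]],[-1,[0.075,0,-0.013],[0,0,0]],[-1,[0.095,0,-0.03],[0,0,0]],[-1,[0.1,0,-0.06],[0,0,0]],[-1,[0.1,0,-0.095],[0,0,0]],[-1,[0.1,0,-0.13],[0,0,0]],[-1,[0.1,0,-0.15],[0,0,0]]])

```text
time: 4.92
tool_pos: [0.5122, 0.1314, 0.344]
tool_rot: [-3.14, 0.005, -2.822]
contact_force: [1.4, -0.4, -2.8]
opening: 0.0238
```

```bash
python3 - <<'E'
from h import *
p,R,s=pose(); print(p,s['contact_force'],s['torque'],s['opening'])
psi=.355;n=np.array([-.5*np.cos(psi),-.5*np.sin(psi),.866]);M=np.array([.614,-.174,.135])
print(M+.2327*n,rel(M+.2327*n,toolR(-n,[-np.cos(psi),-np.sin(psi),0])))
E
```

```text
[0.51223804 0.13140958 0.34397608] [ 1.4094567  -0.42440106 -2.84389348] [ 0.0986512  -0.10773478  0.07759988] 0.02382420016255205
[ 0.50490483 -0.21444214  0.3365182 ] (array([ 0.11551216, -0.32607895,  0.00722984]), array([-0.01068792, -0.51812033, -0.03468558]))
```

Emit:
jog_arm(series=[[-1,[0.013,-0.036,0],[0,-0.05,0]],[-1,[0.026,-0.072,0],[0,-0.1,0]],[-1,[0.039,-0.108,0],[0,-0.16,-0.01]],[-1,[0.052,-0.144,0],[0,-0.22,-0.01]],[-1,[0.065,-0.18,0],[0,-0.28,-0.02]],[-1,[0.078,-0.217,0.002],[0,-0.34,-0.02]],[-1,[0.091,-0.253,0.004],[0,-0.4,-0.03]],[-1,[0.104,-0.289,0.006],[-0.01,-0.46,-0.03]],[-1,[0.114,-0.32,0.007],[-0.01,-0.51,-0.035]],[-1,[0.1155,-0.326,0.007],[-0.0107,-0.518,-0.0347]],[-1,[0.1155,-0.326,0.007],[-0.0107,-0.518,-0.0347]],[-1,[0.1155,-0.326,0.007],[-0.0107,-0.518,-0.0347]]])

```text
time: 5.92
tool_pos: [0.5039, -0.2142, 0.3323]
tool_rot: [3.138, 0.517, -2.789]
contact_force: [-0.4, 0.5, -3.7]
opening: 0.0234
```

```bash
python3 - <<'E'
from h import *
eyes.read_camera('top')
p,R,s=pose(); d=eyes.read_camera('wrist'); print(p,s['contact_force'],s['torque'],s['opening'],R.as_matrix()[:,2])
save('w3.png',d['img']); np.savez('/tmp/w3.npz',p=p,R=R.as_matrix(),**d)
d=eyes.read_camera('scene');save('s3.png',cv2.resize(d['img'][130:280,250:450],None,fx=4,fy=4,interpolation=cv2.INTER_CUBIC)); np.savez('/tmp/s3.npz',**d)
E
```

```text
[ 0.50426135 -0.21331692  0.33262227] [ 1.00215659  0.52604012 -3.02231649] [-0.16444703  0.71471785 -0.02660971] 0.023564461105153017 [ 0.46270153  0.17413356 -0.86924381]
```

View pics/w3.png

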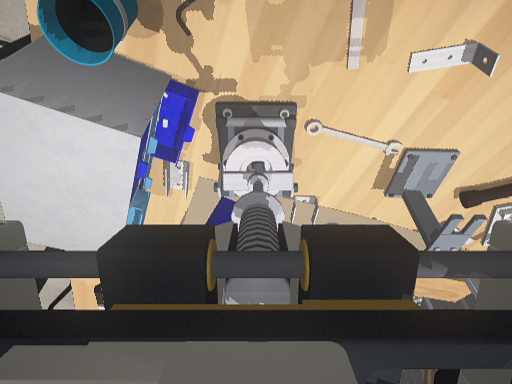

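View pics/s3.png

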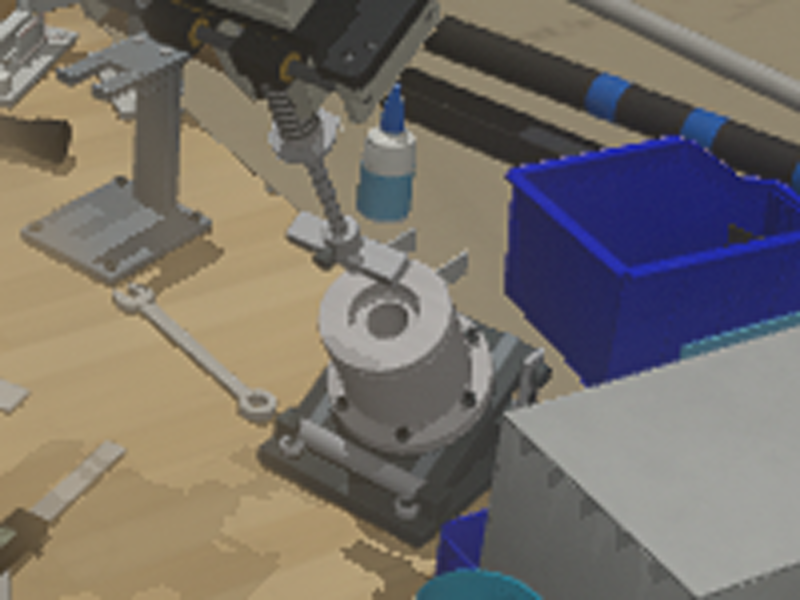

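The views show the gauge held straight, with the tip above the mouth. In the wrist view the rod runs along column 257 and the housing sits square. Now I'll measure the face and the gauge axis.

```bash
cat > face.py <<'E'
from h import *
def fit(Q,c0,n0,lab):
    r=Q-c0; h=r@n0; rad=np.linalg.norm(r-np.outer(h,n0),axis=1)
    f=Q[(abs(h)<.008)&(rad<.046)&(rad>.021)]
    for _ in range(6):
        c=f.mean(0);nn=np.linalg.svd(f-c)[2][2];nn*=np.sign(nn[2]); f=f[abs((f-c)@nn)<.003]
    e1=np.cross([0,0,1],nn);e1/=np.linalg.norm(e1);e2=np.cross(nn,e1)
    print(lab,len(f),'n',nn.round(4),'tilt',np.degrees(np.arccos(nn[2])).round(2),'yaw',np.arctan2(-nn[1],-nn[0]).round(3))
    k=(abs((Q-c)@nn)<.004)&(np.linalg.norm(Q-c0,axis=1)<.05)
    uv=np.stack([(Q[k]-c)@e1,(Q[k]-c)@e2],1).astype(np.float32)
    cc,R=cv2.minEnclosingCircle(uv);print('  mec',(c+cc[0]*e1+cc[1]*e2).round(4),round(R,4))
if __name__=='__main__':
    n0=np.array([-.469,-.174,.866]);c0=np.array([.614,-.174,.135])
    d=np.load('/tmp/w3.npz');Q=wpts(d,d['p'],d['R']).reshape(-1,3)
    fit(Q,c0,n0,'wrist')
    L=(Q-d['p'])@d['R']  # tool coords
    g=(abs(L[:,1])<.03)&(abs(L[:,0])<.03)
    for z0 in np.arange(.0,.18,.01):
        k=g&(abs(L[:,2]-z0)<.005)&(np.hypot(L[:,0],L[:,1])<.03)
        if k.sum()>3: print(round(z0,3),k.sum(),'x max',L[k][:,0].max().round(4),'y',L[k][:,1].min().round(4),L[k][:,1].max().round(4))
    k=(abs(L[:,1])<.05)&(abs(L[:,0])<.03)&(L[:,2]>.08)&(L[:,2]<.17)
    print('stop y',L[k][:,1].min(),L[k][:,1].max())
    a=np.load('/tmp/s3.npz');K=a['camera_matrix'];T=a['T'];z=a['range_z'];v,u=np.mgrid[:384,:512]
    P=(np.stack([(u-K[0,2])/K[0,0]*z,(v-K[1,2])/K[1,1]*z,z],-1)@T[:3,:3].T+T[:3,3]).reshape(-1,3)
    fit(P,c0,n0,'scene3')
    fit(np.load('/tmp/Ps.npy').reshape(-1,3),c0,n0,'scene0')
    fit(np.load('/tmp/Pt.npy').reshape(-1,3),c0,n0,'top0')
    L=(P-d['p'])@d['R']
    for z0 in np.arange(.02,.18,.01):
        k=(abs(L[:,2]-z0)<.005)&(np.hypot(L[:,0],L[:,1])<.025)
        if k.sum()>3: print('sc',round(z0,3),k.sum(),L[k][:,:2].mean(0).round(4))
E
python3 face.py
```

```text
wrist 1178 n [-0.4711 -0.1708  0.8654] tilt 30.08 yaw 0.348
  mec [ 0.615  -0.1746  0.1359] 0.042
0.0 320 x max 0.013 y -0.0188 0.0184
0.01 198 x max 0.013 y -0.0118 0.0118
0.02 156 x max 0.0129 y -0.0122 0.0122
0.03 918 x max 0.0194 y -0.0186 0.0185
0.04 19 x max 0.019 y -0.0165 0.0163
0.09 15 x max 0.006 y -0.0031 0.0041
0.1 24 x max 0.0061 y -0.0041 0.0042
0.11 25 x max 0.006 y -0.0042 0.0052
0.12 24 x max 0.0059 y -0.0044 0.0044
0.13 347 x max 0.0241 y -0.0107 0.0108
0.14 588 x max 0.024 y -0.0293 0.0295
0.15 166 x max 0.0119 y -0.0294 0.0293
stop y -0.03779807306780325 0.03831645198050729
scene3 395 n [-0.4688 -0.18    0.8648] tilt 30.14 yaw 0.367
  mec [ 0.6126 -0.1737  0.1349] 0.0426
scene0 459 n [-0.4652 -0.1776  0.8672] tilt 29.86 yaw 0.365
  mec [ 0.6131 -0.1741  0.1351] 0.0434
top0 276 n [-0.4747 -0.1764  0.8623] tilt 30.43 yaw 0.356
  mec [ 0.615  -0.1733  0.1347] 0.0423
sc 0.02 32 [ 0.0076 -0.004 ]
sc 0.03 108 [ 0.0062 -0.0036]
sc 0.04 8 [ 0.0121 -0.008 ]
sc 0.06 11 [ 0.0037 -0.0003]
sc 0.07 11 [0.0043 0.0002]
sc 0.08 13 [ 0.0037 -0.0004]
sc 0.09 13 [0.004  0.0002]
sc 0.1 10 [ 0.0039 -0.0002]
sc 0.11 13 [0.0044 0.0007]
sc 0.12 13 [ 0.0038 -0.0013]
sc 0.13 65 [ 0.0098 -0.    ]
sc 0.14 79 [ 0.004  -0.0042]
sc 0.15 34 [ 0.0083 -0.0077]
```

```bash
cat > al.py <<'E'
from h import *
psi=.35;n=np.array([-.5*np.cos(psi),-.5*np.sin(psi),.8660]);M=np.array([.615,-.1745,.1358])
TR=toolR(-n,[-np.cos(psi),-np.sin(psi),0])
def rep():
    p,R,s=pose(); ax=p+R.apply([.001,0,0])
    h=(ax-M)@n; lat=(M-ax)+h*n
    print('t',s['time'],'tip above face',round(h-.1727,4),'lat(tool)',R.inv().apply(lat).round(4),'rotvec',rel(p,TR)[1].round(4))
    print('F along n',round(np.array(s['contact_force'])@n,2),'F',s['contact_force'].round(2),'M',s['torque'].round(2),s['opening'])
if __name__=='__main__': rep()
E
python3 al.py
```

```text
t 6.0667 tip above face 0.0565 lat(tool) [-0.0034 -0.0021 -0.    ] rotvec [ 0.0049 -0.0058  0.006 ]
F along n -3.11 F [ 0.59 -0.04 -3.28] M [-0.23  0.71  0.02] 0.022690774542315082
```

Emit:
jog_arm(series=[[-1,[-0.0034,-0.0021,0],[0.0049,-0.0058,0.006]],[-1,[-0.0034,-0.0021,0.01],[0.0049,-0.0058,0.006]],[-1,[-0.0034,-0.0021,0.025],[0.0049,-0.0058,0.006]],[-1,[-0.0034,-0.0021,0.035],[0.0049,-0.0058,0.006]],[-1,[-0.0034,-0.0021,0.035],[0.0049,-0.0058,0.006]],[-1,[-0.0034,-0.0021,0.035],[0.0049,-0.0058,0.006]],[-1,[-0.0034,-0.0021,0.035],[0.0049,-0.0058,0.006]]])

```text
time: 6.65
tool_pos: [0.5244, -0.2091, 0.3043]
tool_rot: [-3.141, 0.524, -2.794]
contact_force: [-0.0, -0.1, -4.0]
opening: 0.0233
```

```bash
python3 - <<'E'
from al import *
rep()
d=eyes.read_camera('scene');save('s4.png',cv2.resize(d['img'][130:280,250:450],None,fx=4,fy=4,interpolation=cv2.INTER_CUBIC))
rep()
E
```

```text
t 6.65 tip above face 0.0217 lat(tool) [-0.0007  0.0014  0.    ] rotvec [-0.0012  0.0005 -0.0017]
F along n -3.45 F [-0.04 -0.05 -4.02] M [-0.25  0.72  0.06] 0.023335934243663255
t 6.7 tip above face 0.022 lat(tool) [-0.0007  0.0016  0.    ] rotvec [-0.0017  0.0007 -0.0018]
F along n -2.83 F [-0.23  0.26 -3.34] M [-0.21  0.74 -0.03] 0.023202978243278927
```

View pics/s4.png

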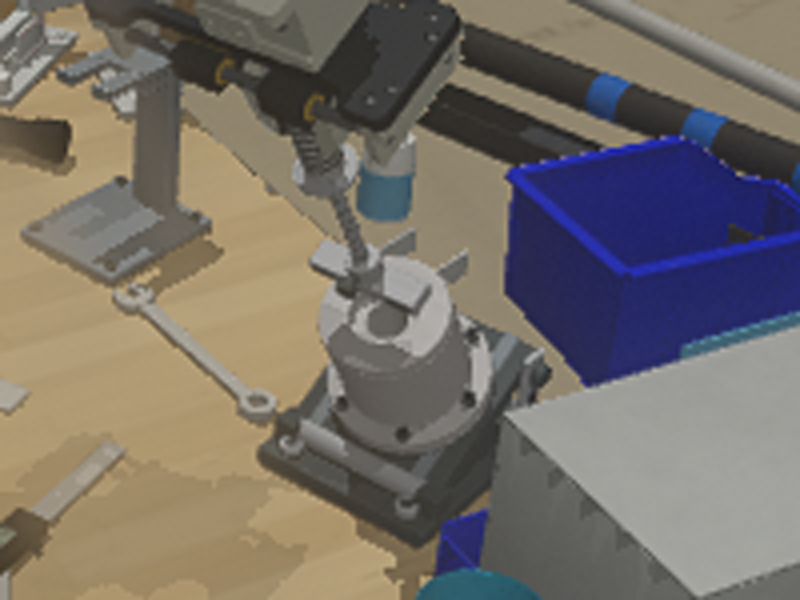

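The tip heads for the middle of the bore. The stop's bar is parallel to the face.

Emit:
jog_arm(series=[[-1,[-0.0006,0.0013,0.012],[-0.0014,0.0006,-0.0018]],[-1,[-0.0006,0.0013,0.024],[-0.0014,0.0006,-0.0018]],[-1,[-0.0006,0.0013,0.032],[-0.0014,0.0006,-0.0018]],[-1,[-0.0006,0.0013,0.036],[-0.0014,0.0006,-0.0018]],[-1,[-0.0006,0.0013,0.036],[-0.0014,0.0006,-0.0018]],[-1,[-0.0006,0.0013,0.036],[-0.0014,0.0006,-0.0018]]])

```text
time: 7.2
tool_pos: [0.5412, -0.2018, 0.2734]
tool_rot: [3.141, 0.524, -2.792]
contact_force: [0.5, -0.3, -4.1]
opening: 0.0233
```

```bash
python3 al.py
```

```text
t 7.2 tip above face -0.0142 lat(tool) [-0.0003  0.0004  0.    ] rotvec [ 0.0001 -0.0001 -0.0004]
F along n -3.74 F [ 0.49 -0.29 -4.11] M [-0.26  0.72 -0.05] 0.023341791095560876
```

Emit:
jog_arm(series=[[-1,[-0.0003,0.0004,0.003],[0,0,0]],[-1,[-0.0003,0.0004,0.006],[0,0,0]],[-1,[-0.0003,0.0004,0.008],[0,0,0]],[-1,[-0.0003,0.0004,0.01],[0,0,0]],[-1,[-0.0003,0.0004,0.012],[0,0,0]],[-1,[-0.0003,0.0004,0.014],[0,0,0]],[-1,[-0.0003,0.0004,0.016],[0,0,0]],[-1,[-0.0003,0.0004,0.018],[0,0,0]],[-1,[-0.0003,0.0004,0.02],[0,0,0]],[-1,[-0.0003,0.0004,0.02],[0,0,0]]])

```text
time: 8.03
tool_pos: [0.5509, -0.1979, 0.2557]
tool_rot: [3.141, 0.524, -2.792]
contact_force: [-0.1, -1.0, -0.9]
opening: 0.0229
```

```bash
python3 al.py
```

```text
t 8.0333 tip above face -0.0348 lat(tool) [-0.0001 -0.      0.    ] rotvec [-0.     -0.0001 -0.0007]
F along n -0.56 F [-0.08 -0.99 -0.88] M [-0.57  0.36 -0.28] 0.022928789112552785
```

Emit:
jog_arm(series=[[-1,[0,0,0.002],[0,0,0]],[-1,[0,0,0.004],[0,0,0]],[-1,[0,0,0.006],[0,0,0]],[-1,[0,0,0.008],[0,0,0]],[-1,[0,0,0.01],[0,0,0]],[-1,[0,0,0.012],[0,0,0]],[-1,[0,0,0.014],[0,0,0]],[-1,[0,0,0.016],[0,0,0]],[-1,[0,0,0.018],[0,0,0]],[-1,[0,0,0.019],[0,0,0]],[-1,[0,0,0.019],[0,0,0]]])

```text
time: 8.95
tool_pos: [0.5596, -0.1943, 0.2391]
tool_rot: [3.14, 0.523, -2.792]
contact_force: [-0.8, -1.7, -0.5]
opening: 0.023
```

```bash
python3 - <<'E'
from al import *
rep()
d=eyes.read_camera('scene');save('s5.png',cv2.resize(d['img'][130:280,250:450],None,fx=4,fy=4,interpolation=cv2.INTER_CUBIC))
E
```

```text
t 8.95 tip above face -0.0538 lat(tool) [-0.0003 -0.0004  0.    ] rotvec [ 0.0008 -0.0005 -0.0007]
F along n 0.27 F [-0.84 -1.72 -0.48] M [-0.64  0.38 -0.35] 0.022982495939687483
```

View pics/s5.png

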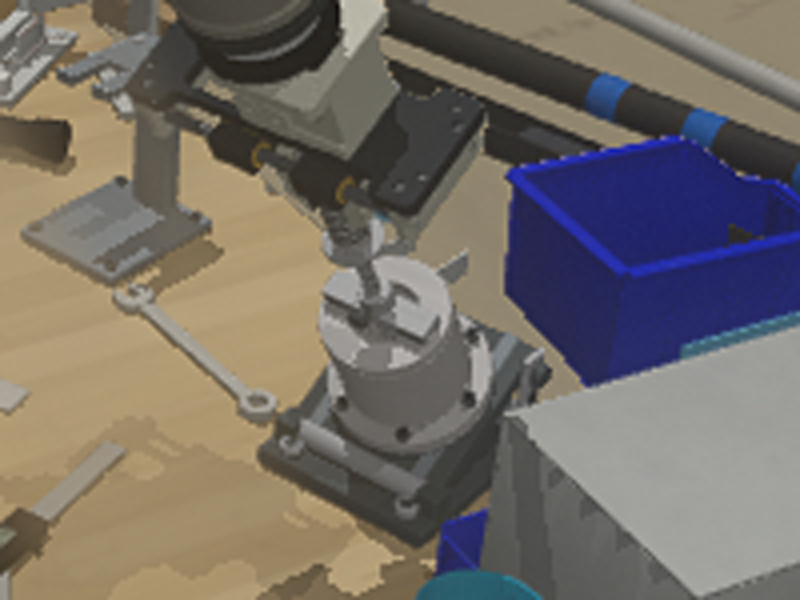

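The stop's bar is lying on the face across the bore. From here I go on in small steps, watching the force.

Emit:
jog_arm(series=[[-1,[0,0,0.001],[0,0,0]],[-1,[0,0,0.002],[0,0,0]],[-1,[0,0,0.003],[0,0,0]],[-1,[0,0,0.0035],[0,0,0]],[-1,[0,0,0.0035],[0,0,0]]])

```text
time: 9.42
tool_pos: [0.5611, -0.1936, 0.2362]
tool_rot: [3.14, 0.523, -2.792]
contact_force: [-2.5, -1.2, 1.2]
opening: 0.0233
```

Emit:
jog_arm(series=[[-1,[0,0,0.0007],[0,0,0]],[-1,[0,0,0.0014],[0,0,0]],[-1,[0,0,0.002],[0,0,0]],[-1,[0,0,0.002],[0,0,0]]])

```text
time: 9.75
tool_pos: [0.5621, -0.1934, 0.2345]
tool_rot: [3.14, 0.523, -2.792]
contact_force: [-2.1, -0.5, 0.6]
opening: 0.0235
```

```bash
python3 al.py
```

```text
t 9.75 tip above face -0.0591 lat(tool) [-0.0003 -0.0004  0.    ] rotvec [ 0.0008 -0.0005 -0.0006]
F along n 1.65 F [-2.14 -0.51  0.65] M [-0.39  0.61 -0.12] 0.023452094214337436
```

Emit:
jog_arm(series=[[-1,[0,0,0.0007],[0,0,0]],[-1,[0,0,0.0014],[0,0,0]],[-1,[0,0,0.002],[0,0,0]],[-1,[0,0,0.002],[0,0,0]]])

```text
time: 10.08
tool_pos: [0.563, -0.193, 0.2328]
tool_rot: [3.14, 0.523, -2.792]
contact_force: [-1.7, -0.3, 0.5]
opening: 0.0234
```

Emit:
jog_arm(series=[[-1,[0,0,0.0007],[0,0,0]],[-1,[0,0,0.0014],[0,0,0]],[-1,[0,0,0.002],[0,0,0]],[-1,[0,0,0.002],[0,0,0]]])

```text
time: 10.42
tool_pos: [0.5639, -0.1929, 0.2317]
tool_rot: [3.141, 0.523, -2.792]
contact_force: [-6.1, -1.8, 5.1]
opening: 0.0229
```

```bash
python3 al.py
```

```text
t 10.4167 tip above face -0.0625 lat(tool) [-0.0001 -0.0002  0.    ] rotvec [ 0.0001 -0.0001 -0.0001]
F along n 7.59 F [-6.11 -1.76  5.1 ] M [-0.1   0.95  0.06] 0.02291578475541824
```

Bottomed: the force along the bore axis rose to 7.6 N and the tip halted at about −62.5 mm. I'll press slightly more and hold.

Emit:
jog_arm(series=[[-1,[0,0,0.0004],[0,0,0]],[-1,[0,0,0.0007],[0,0,0]],[-1,[0,0,0.0007],[0,0,0]],[-1,[0,0,0.0007],[0,0,0]],[-1,[0,0,0.0007],[0,0,0]],[-1,[0,0,0.0007],[0,0,0]],[-1,[0,0,0.0007],[0,0,0]],[-1,[0,0,0.0007],[0,0,0]],[-1,[0,0,0.0007],[0,0,0]],[-1,[0,0,0.0007],[0,0,0]],[-1,[0,0,0.0007],[0,0,0]]])

```text
time: 11.33
tool_pos: [0.5642, -0.1929, 0.2318]
tool_rot: [-3.141, 0.524, -2.791]
contact_force: [-9.2, -0.8, 9.3]
opening: 0.0235
```

```bash
python3 - <<'E'
from al import *
rep()
p,R,s=pose(); d=eyes.read_camera('wrist'); np.savez('/tmp/w6.npz',p=p,R=R.as_matrix(),**d); save('w6.png',d['img'])
d=eyes.read_camera('scene');save('s6.png',cv2.resize(d['img'][160:240,300:400],None,fx=7,fy=7,interpolation=cv2.INTER_CUBIC))
rep()
w=np.load('/tmp/w6.npz');L=(wpts(w,w['p'],w['R']).reshape(-1,3)-w['p'])@w['R']
for lo,hi in((-.037,-.03),(-.03,-.02),(-.02,-.013),(.013,.02),(.02,.03),(.03,.037)):
    k=(L[:,1]>lo)&(L[:,1]<hi)&(L[:,0]>-.005)&(L[:,0]<.009)&(L[:,2]>.06)
    print('bar top depth',lo,np.median(L[k][:,2]).round(4),k.sum(), end=' ')
    k=(L[:,1]>lo)&(L[:,1]<hi)&(L[:,0]>.014)&(L[:,0]<.026)&(L[:,2]>.06)
    print('face',np.median(L[k][:,2]).round(4),k.sum())
E
```

```text
t 11.3333 tip above face -0.0626 lat(tool) [ 0.0002 -0.0001  0.    ] rotvec [-0.0004  0.0002  0.0003]
F along n 12.54 F [-9.18 -0.8   9.35] M [0.04 1.24 0.22] 0.023469914367222375
t 11.4333 tip above face -0.0626 lat(tool) [ 0.0002 -0.0002  0.    ] rotvec [-0.0004  0.0003  0.0003]
F along n 12.94 F [-10.53  -1.04   9.03] M [0.07 1.24 0.21] 0.02321923549134311
bar top depth -0.037 0.098 114 face 0.1098 92
bar top depth -0.03 0.0979 162 face 0.1099 129
bar top depth -0.02 0.098 111 face 0.1102 81
bar top depth 0.013 0.0978 104 face 0.1102 84
bar top depth 0.02 0.0978 162 face 0.1101 131
bar top depth 0.03 0.0977 114 face 0.1103 88
```

View pics/s6.png

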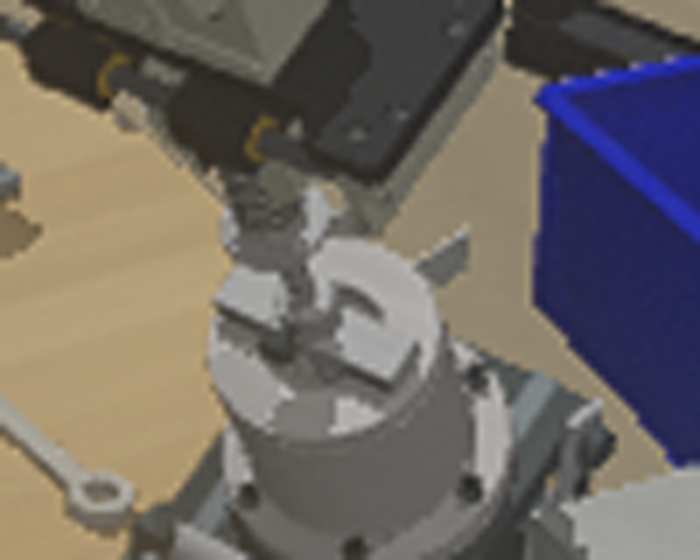

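View pics/w6.png

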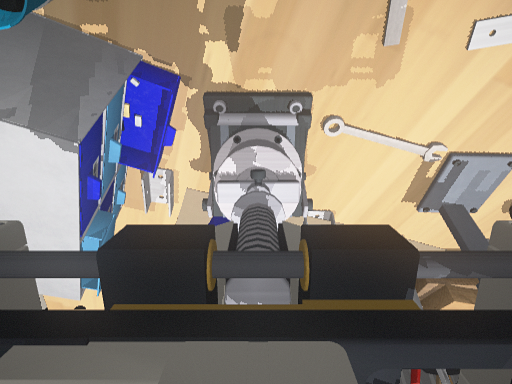

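The bar's top lies 12.1 mm above the face over its full length, so the stop is flat. The press held about 13 N for roughly 1 s. Now straight out.

Emit:
jog_arm(series=[[-1,[0,0,-0.001],[0,0,0]],[-1,[0,0,-0.003],[0,0,0]],[-1,[0,0,-0.008],[0,0,0]],[-1,[0,0,-0.016],[0,0,0]],[-1,[0,0,-0.026],[0,0,0]],[-1,[0,0,-0.038],[0,0,0]],[-1,[0,0,-0.05],[0,0,0]],[-1,[0,0,-0.062],[0,0,0]],[-1,[0,0,-0.075],[0,0,0]],[-1,[0,0,-0.09],[0,0,0]],[-1,[0,0,-0.11],[0,0,0]],[-1,[0,0,-0.125],[0,0,0]]])

```text
time: 12.43
tool_pos: [0.5049, -0.2145, 0.3409]
tool_rot: [-3.141, 0.524, -2.792]
contact_force: [-0.2, -1.0, -4.1]
opening: 0.0234
```

```bash
cat > gm.py <<'E'
from al import *
def gm(tag):
    p,R,s=pose(); d=eyes.read_camera('wrist'); save(tag+'.png',d['img'])
    L=(wpts(d,p,R.as_matrix()).reshape(-1,3)-p)@R.as_matrix()
    k=(np.hypot(L[:,0],L[:,1])<.019)&(L[:,0]>.0145)&(L[:,2]>.01)&(L[:,2]<.05)
    print('collar top z',np.median(L[k][:,2]).round(4),k.sum())
    for sg in(-1,1):
        k=(sg*L[:,1]>.015)&(sg*L[:,1]<.036)&(L[:,0]>-.006)&(L[:,0]<.009)&(L[:,2]>.06)&(L[:,2]<.16)
        print('bar top',np.median(L[k][:,2]).round(4),k.sum())
    k=(L[:,2]>.06)&(L[:,2]<.16)&(abs(L[:,1])<.05)&(abs(L[:,0])<.03)
    q=L[k];e=q[abs(q[:,1])>.02]; 
    print('bar ymin/max',q[:,1].min().round(4),q[:,1].max().round(4),'xmax L/R',e[e[:,1]<0][:,0].max().round(4),e[e[:,1]>0][:,0].max().round(4))
    k=(L[:,2]>.045)&(L[:,2]<.075)&(np.hypot(L[:,0],L[:,1])<.01); print('rod x max',L[k][:,0].max() if k.any() else None)
if __name__=='__main__':
    import sys; gm(sys.argv[1]); rep()
E
python3 gm.py w7
python3 - <<'E'
from h import *
f=np.array([np.cos(.319),np.sin(.319),0]); p0=np.array([.60667,.16305,.19])
TRs=toolR([0,0,-1],-f)
print(rel(p0-f*.10+[0,0,.15],TRs), pose()[0])
E
```

```text
collar top z 0.0324 165
bar top 0.098 355
bar top 0.0978 355
bar ymin/max -0.0378 0.0382 xmax L/R 0.0109 0.0115
rod x max None
t 12.4833 tip above face 0.0659 lat(tool) [0.0012 0.0008 0.    ] rotvec [-0.0051  0.0018  0.0016]
F along n 0.63 F [-0.39 -0.9   0.33] M [-0.29  0.52 -0.04] 0.023317249107495303
(array([-0.1072268 ,  0.32400568,  0.06433645]), array([0.00277385, 0.52545983, 0.03054205])) [ 0.50496547 -0.21552668  0.34355813]
```

Emit:
jog_arm(series=[[-1,[-0.011,0.034,0.0067],[0,0.05,0.003]],[-1,[-0.023,0.069,0.0137],[0,0.1,0.006]],[-1,[-0.034,0.103,0.0205],[0,0.16,0.009]],[-1,[-0.045,0.137,0.0272],[0,0.22,0.012]],[-1,[-0.057,0.172,0.0342],[0,0.28,0.016]],[-1,[-0.068,0.206,0.0409],[0.001,0.34,0.02]],[-1,[-0.08,0.241,0.0478],[0.002,0.4,0.023]],[-1,[-0.091,0.275,0.0546],[0.002,0.46,0.027]],[-1,[-0.102,0.308,0.0612],[0.003,0.51,0.03]],[-1,[-0.107,0.324,0.0643],[0.003,0.5255,0.0305]],[-1,[-0.107,0.324,0.0643],[0.003,0.5255,0.0305]],[-1,[-0.107,0.324,0.0643],[0.003,0.5255,0.0305]]])

```text
time: 13.48
tool_pos: [0.5119, 0.1341, 0.3364]
tool_rot: [3.136, -0.003, -2.819]
contact_force: [-0.2, -0.4, -4.2]
opening: 0.0229
```

```bash
cat > st.py <<'E'
from h import *
f=np.array([np.cos(.319),np.sin(.319),0]); p0=np.array([.60667,.16305,.18966])
TRs=toolR([0,0,-1],-f)
def q():
    p,R,s=pose(); a,b=rel(p0,TRs); print('t',s['time'],'to seat (tool)',a.round(4),b.round(4),'F',s['contact_force'].round(2),'M',s['torque'].round(2),s['opening'].__round__(4))
if __name__=='__main__': q(); import time; 
E
python3 gm.py w8; python3 st.py
```

```text
collar top z 0.0325 168
bar top 0.0979 364
bar top 0.0978 355
bar ymin/max -0.038 0.0381 xmax L/R 0.0109 0.0115
rod x max None
t 13.5333 tip above face -0.0025 lat(tool) [ 0.083  -0.3271  0.0519] rotvec [-0.0023 -0.5258 -0.0302]
F along n -4.18 F [ 0.15  0.25 -4.7 ] M [ 0.07 -0.    0.04] 0.022979745821745133
t 13.5333 to seat (tool) [-0.0998 -0.0022  0.1468] [ 0.0055 -0.0023  0.0016] F [ 0.15  0.25 -4.7 ] M [ 0.07 -0.    0.04] 0.023
```

View pics/w8.png

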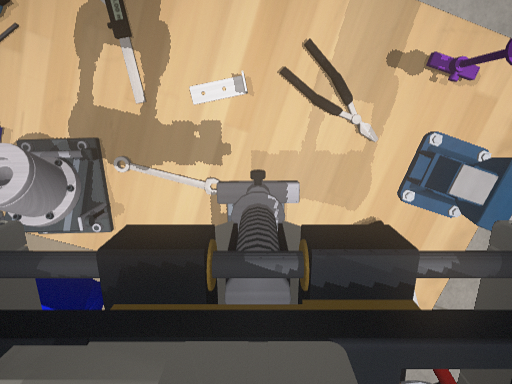

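Emit:
jog_arm(series=[[-1,[0,-0.0022,0.03],[0.0055,-0.0023,0.0016]],[-1,[0,-0.0022,0.065],[0.0055,-0.0023,0.0016]],[-1,[0,-0.0022,0.1],[0.0055,-0.0023,0.0016]],[-1,[0,-0.0022,0.125],[0.0055,-0.0023,0.0016]],[-1,[0,-0.0022,0.135],[0.0055,-0.0023,0.0016]],[-1,[0,-0.0022,0.135],[0.0055,-0.0023,0.0016]],[-1,[0,-0.0022,0.135],[0.0055,-0.0023,0.0016]],[-1,[0,-0.0022,0.135],[0.0055,-0.0023,0.0016]]])

```text
time: 14.2
tool_pos: [0.5135, 0.1311, 0.2041]
tool_rot: [-3.141, 0.004, -2.824]
contact_force: [-0.4, -0.6, -4.1]
opening: 0.0235
```

```bash
python3 st.py
```

```text
t 14.2 to seat (tool) [-0.0985  0.0013  0.0148] [-0.0009  0.0041 -0.0016] F [-0.39 -0.59 -4.13] M [ 0.01 -0.06  0.01] 0.0235
```

Emit:
jog_arm(series=[[-1,[-0.02,0.001,0.002],[0,0.002,-0.001]],[-1,[-0.04,0.001,0.002],[0,0.002,-0.001]],[-1,[-0.06,0.001,0.002],[0,0.002,-0.001]],[-1,[-0.075,0.001,0.002],[0,0.002,-0.001]],[-1,[-0.09,0.001,0.002],[0,0.002,-0.001]],[-1,[-0.098,0.001,0.002],[0,0.002,-0.001]],[-1,[-0.098,0.001,0.002],[0,0.002,-0.001]],[-1,[-0.098,0.001,0.002],[0,0.002,-0.001]],[-1,[-0.098,0.001,0.002],[0,0.002,-0.001]]])

```text
time: 14.95
tool_pos: [0.6046, 0.1629, 0.2008]
tool_rot: [-3.141, -0.001, -2.822]
contact_force: [-1.2, 0.8, -4.1]
opening: 0.0231
```

```bash
python3 st.py; python3 - <<'E'
from h import *
d=eyes.read_camera('scene');save('s9.png',cv2.resize(d['img'][90:210,230:330],None,fx=5,fy=5,interpolation=cv2.INTER_CUBIC))
E
python3 st.py
```

```text
t 14.95 to seat (tool) [-0.002  -0.0005  0.0111] [-0.0003 -0.0011  0.0002] F [-1.2   0.76 -4.13] M [0.02 0.01 0.03] 0.0231
t 15.0 to seat (tool) [-0.0021 -0.0005  0.011 ] [-0.0002 -0.0013  0.0001] F [ 0.33  0.52 -4.08] M [0.09 0.05 0.02] 0.0235
```

View pics/s9.png

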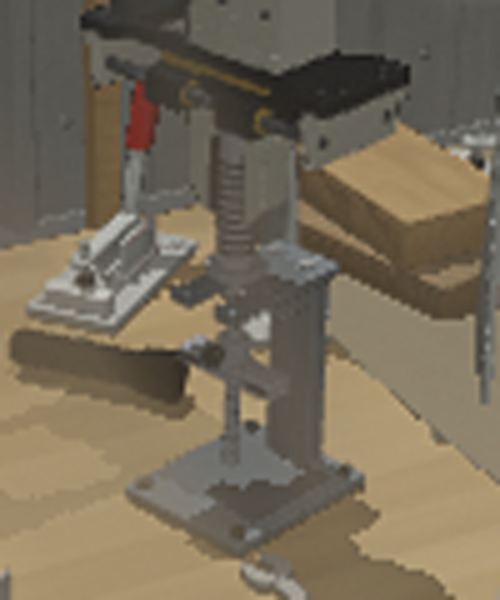

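The collar is above the prongs with the rod in the slot, and the stop sits below the fork with clearance. I'll correct by 2 mm and lower it.

Emit:
jog_arm(series=[[-1,[-0.002,-0.0005,0.003],[0,-0.001,0]],[-1,[-0.002,-0.0005,0.006],[0,-0.001,0]],[-1,[-0.002,-0.0005,0.0085],[0,-0.001,0]],[-1,[-0.002,-0.0005,0.01],[0,-0.001,0]],[-1,[-0.002,-0.0005,0.0107],[0,-0.001,0]],[-1,[-0.002,-0.0005,0.011],[0,-0.001,0]],[-1,[-0.002,-0.0005,0.011],[0,-0.001,0]],[-1,[-0.002,-0.0005,0.011],[0,-0.001,0]]])

```text
time: 15.67
tool_pos: [0.6067, 0.1632, 0.1897]
tool_rot: [-3.141, -0.001, -2.822]
contact_force: [-4.5, -1.1, 5.9]
opening: 0.0229
```

```bash
python3 st.py
```

```text
t 15.6667 to seat (tool) [ 0.0001 -0.0001  0.    ] [-0.0002 -0.0008  0.0003] F [-4.54 -1.15  5.86] M [-0.18  0.92  0.04] 0.0229
```

Emit:
jog_arm(series=[[-1,[0.0003,0,-0.0005],[0,0,0]],[-1,[0.0003,0,-0.0005],[0,0,0]],[-1,[0.0003,0,-0.0005],[0,0,0]]])

```text
time: 15.92
tool_pos: [0.6067, 0.1632, 0.1897]
tool_rot: [-3.141, -0.0, -2.822]
contact_force: [-3.3, -1.1, 4.9]
opening: 0.0234
```

```bash
python3 st.py
```

```text
t 15.9167 to seat (tool) [ 0.0001 -0.0001  0.    ] [-0.0001 -0.0005  0.0003] F [-3.31 -1.07  4.86] M [-0.03  0.64 -0.02] 0.0234
```

Emit:
jog_arm(series=[[-1,[0.0003,0,-0.0006],[0,0,0]],[-1,[0.0003,0,-0.0006],[0,0,0]],[-1,[0.0003,0,-0.0006],[0,0,0]]])

```text
time: 16.17
tool_pos: [0.6066, 0.1631, 0.1897]
tool_rot: [3.142, -0.001, -2.822]
contact_force: [-0.1, 0.2, 0.1]
opening: 0.0234
```

```bash
python3 st.py
```

```text
t 16.1667 to seat (tool) [-0.0001 -0.0001  0.    ] [ 0.     -0.0007  0.0002] F [-0.08  0.17  0.06] M [ 0.09  0.11 -0.01] 0.0234
```

The gauge now rests on the fork with no load on the arm. Releasing.

Emit:
jog_arm(series=[[-0.4,[0,0,0],[0,0,0]],[-0.3,[0,0,0],[0,0,0]],[-0.2,[0,0,0],[0,0,0]],[0.1,[0,0,0],[0,0,0]],[0.5,[0,0,0],[0,0,0]],[0.6,[0,0,0],[0,0,0]],[0.6,[0,0,0],[0,0,0]],[0.6,[0,0,0],[0,0,0]],[0.6,[0,0,0],[0,0,0]],[0.6,[0,0,0],[0,0,0]],[0.6,[0,0,0],[0,0,0]],[0.6,[0,0,0],[0,0,0]]])

```text
time: 17.17
tool_pos: [0.6063, 0.163, 0.1899]
tool_rot: [-3.142, -0.001, -2.822]
contact_force: [0.1, 0.1, -0.3]
opening: 0.0735
```

Emit:
jog_arm(series=[[0.6,[0,0,-0.01],[0,0,0]],[0.6,[0,0,-0.03],[0,0,0]],[0.6,[0,0,-0.06],[0,0,0]],[0.6,[0,0,-0.1],[0,0,0]],[0.6,[0,0,-0.135],[0,0,0]],[0.6,[-0.02,0,-0.15],[0,0,0]],[0.6,[-0.043,0,-0.15],[0,0,0]],[0.6,[-0.043,0,-0.15],[0,0,0]],[0.6,[-0.043,0,-0.15],[0,0,0]]])

```text
time: 17.92
tool_pos: [0.6475, 0.1766, 0.3392]
tool_rot: [3.141, -0.002, -2.822]
contact_force: [0.1, -0.7, -0.2]
opening: 0.0734
```

```bash
python3 - <<'E'
from h import *
p,R,s=pose(); d=eyes.read_camera('wrist'); save('w10.png',d['img']); Q=wpts(d,p,R.as_matrix()).reshape(-1,3)
print(p,s['contact_force'],s['opening'])
near=(abs(Q[:,0]-.61)<.1)&(abs(Q[:,1]-.165)<.09)
t=Q[near&(Q[:,2]>.243)&(Q[:,2]<.26)]; print('top',len(t),t.mean(0),cv2.minEnclosingCircle(t[:,:2].astype(np.float32)))
d=eyes.read_camera('scene');save('s10.png',d['img']);save('s10z.png',cv2.resize(d['img'][90:210,230:330],None,fx=5,fy=5,interpolation=cv2.INTER_CUBIC))
K=d['camera_matrix'];T=d['T'];z=d['range_z'];v,u=np.mgrid[:384,:512]
P=(np.stack([(u-K[0,2])/K[0,0]*z,(v-K[1,2])/K[1,1]*z,z],-1)@T[:3,:3].T+T[:3,3]).reshape(-1,3)
for z0 in np.arange(.02,.25,.01):
    k=(abs(P[:,2]-z0)<.005)&(np.hypot(P[:,0]-.606,P[:,1]-.1637)<.016)
    if k.any(): print(round(z0,3),k.sum(),P[k][:,:2].mean(0).round(4))
f=np.array([np.cos(.319),np.sin(.319)]);fy=np.array([-f[1],f[0]]);r=P[:,:2]-[.606,.1637]
k=(abs(r@f)<.014)&(abs(r@fy)>.014)&(abs(r@fy)<.037)&(P[:,2]>.02)&(P[:,2]<.14); print('bar z',P[k][:,2].min(),np.percentile(P[k][:,2],[5,50,95]),P[k][:,2].max(),k.sum())
d=eyes.read_camera('top');save('t10.png',d['img'])
E
```

```text
[0.64754355 0.17662592 0.33917335] [ 0.05776711 -0.73925832 -0.18965172] 0.07338731902890398
top 760 [0.60558155 0.16268523 0.24888368] ((0.6059863567352295, 0.16279108822345734), 0.013613400049507618)
0.02 6 [0.6007 0.1615]
0.03 8 [0.6004 0.1613]
0.04 7 [0.6002 0.162 ]
0.05 9 [0.5995 0.1596]
0.06 10 [0.6013 0.1613]
0.07 12 [0.6011 0.1618]
0.08 6 [0.595  0.1585]
0.09 19 [0.6012 0.1561]
0.1 22 [0.601  0.1586]
0.11 21 [0.6028 0.1604]
0.12 8 [0.6014 0.1606]
0.13 2 [0.6026 0.1592]
0.15 4 [0.6017 0.1524]
0.16 31 [0.6021 0.1572]
0.17 24 [0.5997 0.1564]
0.18 24 [0.6009 0.1562]
0.19 20 [0.5991 0.1567]
0.2 22 [0.6006 0.1569]
0.21 23 [0.5995 0.1563]
0.22 25 [0.6001 0.1568]
0.23 24 [0.5995 0.1575]
0.24 22 [0.5995 0.1569]
bar z 0.07858657189103213 [0.08162191 0.08980484 0.09367518] 0.10490802609581584 67
```

View pics/s10z.png

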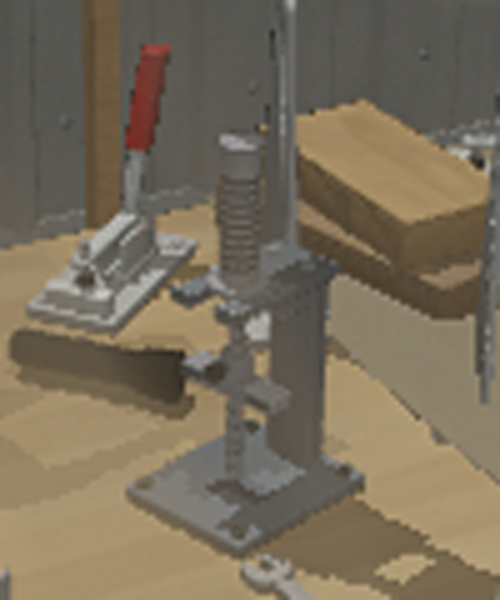

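View pics/w10.png

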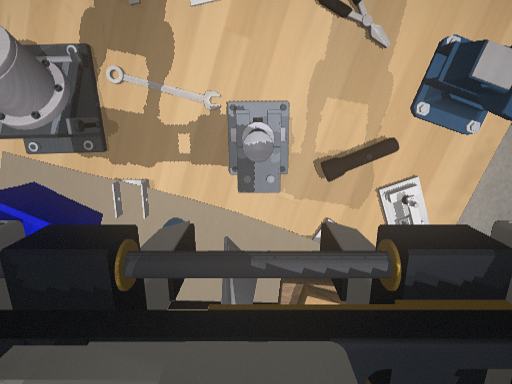

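View pics/s10.png

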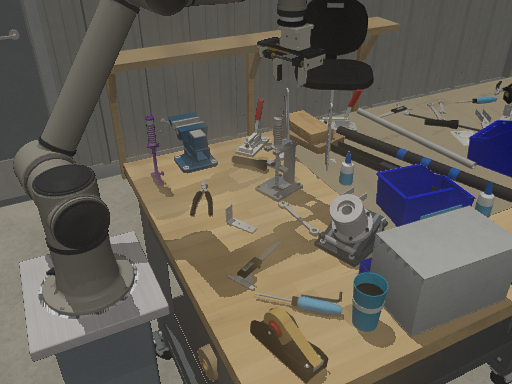

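The gauge hangs upright in its fork, with the bar's underside at about 79 mm, which is 62 mm above the tip. Everything else on the bench is where it was.

```bash
python3 -c "
from h import *
print(job.hand_in())"
```

```text
the job is handed in; nothing more can be done
None
```

I measured the bore and hung the gauge back in its fork with the stop set at about **62.6 mm**. The job is handed in; the last clock reading before that was 17.9 s.

- **Measuring:** I lowered the rod along the bore axis until it bottomed at about 62.6 mm below the face. I held it there at about 13 N for roughly 1 s. The bar's top then read about 12 mm above the face along its whole length, so the stop was lying flat.
- **Drawing out:** I pulled the rod straight back along the bore axis. The wrist camera put the stop in the same place to within 0.1 mm before and after, and the gauge had not slipped in the grip.
- **Hanging up:** The collar first met the fork with about 9 N and a small sideways force, so I backed off to zero load before releasing.
- **Last checks:** The gauge stands upright in its fork, with its handle within 1 mm of where it started. The bar's underside is about 62 mm above the tip by the coarser scene camera. In the pictures the other items look unmoved, and the gripper was clear of everything.
- **Disagreement:** The cameras differed by about 2 mm on the bore mouth and about 0.02 rad on the housing's yaw. I used the wrist camera's values.

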